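# Show the code canister and the ball dish to the reader

## Task

Turn the canister on the spot so that its raised code plate squarely faces the code reader, and leave it standing there. Then grip the ball dish by its bridge handle, lift it straight up a few centimetres clear of its pedestal, and only then turn it level through about a quarter turn above the pedestal until its nose points at the reader, the loose ball staying inside the scribed ring all the time. Finish while holding the dish still and level like that in the gripper; do not put it down, and leave the oil can, the bushing and the tape measure alone.

Things in the scene. Friction and masses are not known exactly. Their poses are not given: they have to be found in the camera images.
- canister: Loose sealed canister behind the dish, 100 mm tall, 0.2 to 0.4 kg: aluminium body 52 mm in diameter, z = 0 to 58 mm; above it a black ribbed cap 46 mm in diameter, z = 58 to 100 mm, fixed to the body (they turn together): grip the cap. Origin at the centre of its underside, z up, own +x the way its code plate faces; at the start that is roughly toward the robot
- canister_code (a point): Middle of the canister's code plate, on its own +x side, 33 mm from the axis and 31 mm above its underside: a flat steel plate with small black squares, 28 mm wide and 34 mm high, 7 mm proud of the body
- reader: The code reader, fixed to the bench: a round pillar 118 mm tall with a foot 84 mm in diameter, column 40 mm, and a head 60 mm in diameter with a black window band all round it, so it reads from every side. Origin at the centre of its underside. It stands to the left or the right of the work; the oil can is on the other side
- reader_axis (a point): Point on the reader's vertical axis in the middle of the window band, 89 mm above the bench
- pedestal: Fixed round steel pedestal 92 mm in diameter, 15 mm high, on which the dish stands. Origin at the centre of its underside, on the bench
- dish: Loose dished aluminium plate, 124 mm in diameter, rim 22 mm high, 0.24 to 0.39 kg, standing on the pedestal. Origin at the centre of its flat underside, z up. The floor inside is a very shallow cone (7 degrees; 8 mm above the origin at the centre), so the ball rests at the centre; a ring 40 mm in diameter is scribed round the centre. Own +x is where its nose points
- dish_nose (a point): Tip of the flat nose, 18 mm wide, that sticks out of the dish's rim on its own +x side; 95 mm from the dish's axis, 14 mm above its underside. At the start it points roughly toward the robot
- dish_grip (a point): Centre of the black grip block of the bridge handle, on the dish's axis, 95 mm above its underside: 12 mm thick along the dish's x, 50 mm long along y, 24 mm high; pinch it across x from above. Two 8 mm steel rods carry it, running down to the rim at y = +-60 mm
- ball_center (a point): Centre of the loose steel ball, 24 mm in diameter, 56 g, lying in the middle of the dish, its top 32 mm above the dish's underside (51 mm below the grip block)
- oil_can: Loose red oil can, 76 x 86 mm, 186 mm tall with its spout, bystander on the far side from the reader; origin under its centre
- bushing: Loose brass flanged bushing, 38 mm in diameter, 32 mm tall, bystander to the right of the dish; origin under its centre
- tape: Loose yellow tape measure, 68 x 76 x 38 mm, bystander to the left of the dish; origin under its centre
Mind the look-alikes: they are no part of the job. Several things look just like the canister: the one meant starts farthest to the robot's right.

How it is judged (in metres and radians):
On the way, in this order (a step that is already met when the one before it is completed fails the run):
1. the canister stands released on its spot with its code plate facing the reader (y of reader_axis in the frame of canister between -0.04 and 0.04 m and x of reader_axis in the frame of canister above 0.05 m and angle between canister's own z axis and vertical below 0.05 rad and height (world z) of canister below 0.004 m and distance of canister from where it was at the start of the episode below 0.03 m and contact force between the fingers and canister below 0.1 N), for 0.2 s.
2. the dish is held in the gripper at least 20 mm clear of its pedestal and not yet turned (nose still well away from the reader) (z of dish in the frame of pedestal above 0.035 m and contact force between the fingers and dish above 1 N and (y of reader_axis in the frame of dish above 0.12 m or y of reader_axis in the frame of dish below -0.12 m)), for 0.1 s.
At the end, for the whole second after the job is handed in: Dish gripped, still, level within 4 deg, 20 to 150 mm above and within 40 mm of centred over the pedestal, ball within 20 mm of its middle; canister upright on the bench, released, moved under 30 mm; dish nose and canister code point at the reader (its axis within 40 mm of their lines) (all of step 1 and y of reader_axis in the frame of dish between -0.04 and 0.04 m and x of reader_axis in the frame of dish above 0.05 m and z of dish in the frame of pedestal between 0.035 and 0.165 m and horizontal distance between dish and pedestal below 0.04 m and angle between dish's own z axis and vertical below 0.07 rad and linear speed of dish below 0.02 m/s and angular speed of dish below 0.1 rad/s and contact force between the fingers and dish above 1 N and contact force between dish and pedestal below 0.1 N and horizontal distance between ball_center and dish below 0.02 m and z of ball_center in the frame of dish below 0.035 m); the arm keeps its last pose, push and grip.
It fails at once if the ball leaves the scribed ring (its centre more than 20 mm from the dish's middle) (horizontal distance between ball_center and dish above 0.02 m).
It fails at once if the oil can is disturbed (moved more than 20 mm) (distance of oil_can from where it was at the start of the episode above 0.02 m).
It fails at once if the bushing is disturbed (moved more than 20 mm) (distance of bushing from where it was at the start of the episode above 0.02 m).
It fails at once if the tape measure is disturbed (moved more than 20 mm) (distance of tape from where it was at the start of the episode above 0.02 m).
It also fails if it takes over 59 s, if anything falls off the work surface, if the arm or the gripper's body presses on something with over 40 N, if the wrist force passes 120 N, or if a joint passes its speed limit or range.

## Robot

A 6-joint arm with a two-finger parallel gripper is mounted at the origin on a cart in front of the work surface, level with it; the furniture and walls round the work are solid. World frame = base frame: x ahead of the robot, y to its left, z up, the work surface at z = 0. Lengths are in m, angles in degrees, forces in N, time in s.
With the tool pointing down it reaches from about 0.4 to 0.925 m from the base axis. Payload 12.5 kg.
Tool frame: the origin (TCP) lies at the very end of the fingers, on their centre line; the grasp point (between the pads) lies 19 mm behind it (grip_depth is the distance from the TCP to the grasp point, in m); z points along the fingers, y is the line along which they close (so a half turn about z gives the same grasp; the last joint's range is limited). The gripper opens to 95 mm and grips with 3 to 60 N. Pads are 20 mm wide; open, the fingers measure 119 mm over their backs; the gripper's body (75 mm by 180 mm) begins 59 mm behind the grasp point.
Start: joints at [62.418, 28.126, 89.318, -0, 62.55, -6.05], TCP at [0.229, 0.581, 0.192] pointing down, gripper open.
Joint ranges: [-177.58, 177.58], [-47.91, 125.51], [2.72, 160], [-65.01, 245.01], [3.68, 167.84], [-153.87, 153.87]. Speed limits (degrees/s): [127.2, 127.2, 159.86, 180, 180, 180].

## Interface

Orientations are given as [roll, pitch, yaw] about the fixed x, y, z axes, in that order (R = Rz(yaw) Ry(pitch) Rx(roll)).
In Python, from cell import read_state, read_camera, sign_off, grip_depth gives the robot as it stands.
- The arm moves only by the tool step_arm, never from a script. Its argument "rows" is one flat list of numbers, 7 for each row, row after row: the shift along the tool's x, y, z normalised to -1 to 1, where 1 is 20 mm, then the turn, a rotation vector about the tool's x, y, z normalised to -1 to 1, where 1 is 0.1 rad, then the opening, from 0 (shut) to 1 (fully open). A call has 1 to 12 rows; each row shifts and turns the commanded pose from where the row before left it, along the tool's axes as they then stand; what a row does not reach is not made up. A row lasts 1/10 s, in which the tool goes at most 50 mm and 8.59 degrees, less where a joint would pass 70% of its speed; a pose out of reach is approached as far as the arm can. A call with a number of a shift or a turn outside -1 to 1 is refused whole. A call with a gripper value outside its range is refused whole. The fingers move at their own pace and stop on an object; "squeeze" is the grip in N (left out, the last holds). Time passes only in rows, so rows that do not move let the fingers close. It gives the time, the measured TCP pose, the force, the opening and the grip force at its end, in the units of the state.
- read_state(): the state, without advancing time (a new reading comes with each control period).
- read_camera(name): name is "scene" or "top"; returns a dict with "image" (400x640x3 uint8, red, green, blue), "range_z" (400x640 float32, m along the optical axis (not along the pixel's ray), 0 where there is no reading), "vfov" (degrees; the focal length in pixels is half the picture's height over the tangent of half this angle, whatever the lens; pixels are square), "cx", "cy" (the principal point, pixels), "k1" (the pictures are not rectified: a ray, as slopes to the right and down, at radius r is drawn at 1 + k1 r^2 times it, then the intrinsics apply), "R" (3x3) and "t" (3): a world point X has camera coordinates R X + t. Camera axes: x right, y down, z forward; pixel columns grow to the right and rows downward; lengths in m; the calibration is good to about 2 mm. A picture is of the moment at which its call begins.
- sign_off(): hands the job in; it is judged then, once.
The state is a dict: "clock": time; "q": joint angles; "joint_velocities": joint speeds; "effort": joint torques, N m; "position": TCP position; "orientation": TCP orientation; "wrist_force": force on the tool from outside, world axes, zero at the start; "ft_torque": the same for the moment, N m; "width": finger opening in m; "finger_force": force on a finger pad.
Only numpy, scipy, OpenCV 4.12 (cv2) and the standard library are available. Lean on these libraries where they do the work, as an engineer would, in place of code of your own. Each camera call takes 0.05 s, during which the arm holds its last target. There are 200 camera calls.

## Working session

There is one attempt and no reset: what is moved stays moved. The work goes in short steps, Python scripts to look and compute and a tool call to move; the robot and the scene stay as the last step left them, time stands still between calls to the robot, and variables do not carry over. Pictures are saved under pics/ and viewed, at most 10 in all, crops included, and the job is handed in when it is done.

Besides the shell and the picture viewer there is one more tool, called as name(argument=value, ...) on one line, values as JSON. step_arm: Moves the arm, as the interface text tells. Its arguments: {"type":"object","properties":{"rows":{"type":"array","items":{"type":"number"}},"squeeze":{"type":"number"}},"required":["rows"]}

```bash
mkdir -p pics; cat > h.py <<'E'
import numpy as np, cv2
from cell import read_state, read_camera
def cloud(c):
    h,w=c["range_z"].shape; f=h/2/np.tan(np.radians(c["vfov"])/2)
    K=np.array([[f,0,c["cx"]],[0,f,c["cy"]],[0,0,1]])
    u,v=np.meshgrid(np.arange(w),np.arange(h))
    p=np.stack([u,v],-1).reshape(-1,1,2).astype(float)
    n=cv2.undistortPointsIter(p,K,np.array([c["k1"],0,0,0,0.]),None,None,(3,50,1e-9)).reshape(h,w,2)
    z=c["range_z"].astype(float)
    X=np.concatenate([n*z[...,None],z[...,None]],-1)
    W=(X-c["t"])@np.asarray(c["R"]); W[z==0]=np.nan
    return W
def shot(name,fn=None):
    c=read_camera(name)
    if fn: cv2.imwrite("pics/"+fn,cv2.cvtColor(c["image"],cv2.COLOR_RGB2BGR))
    return c,cloud(c)
E
python3 - <<'E'
from h import *
for n in("scene","top"):
    c,W=shot(n,n+"1.png"); np.savez(n+"1.npz",W=W,im=c["image"]); print(n,c["vfov"],c["k1"],-np.array(c["R"]).T@c["t"],np.array(c["R"]).round(2).tolist())
print(read_state())
E
```

```text
scene 46.29529169709325 0.01249541612939227 [-0.23251878 -0.31974106  0.97345878] [[0.47, -0.88, 0.02], [-0.63, -0.35, -0.7], [0.62, 0.32, -0.72]]
top 57.142349873820926 -0.03230288164787618 [0.44554562 0.07767165 0.96696352] [[-0.02, -1.0, 0.0], [-0.99, 0.02, -0.1], [0.1, -0.01, -0.99]]
{'clock': 0.1, 'q': array([ 6.24168070e+01,  2.81614652e+01,  8.93453202e+01, -8.23645332e-05,
        6.25495382e+01, -6.05088563e+00]), 'joint_velocities': array([ 3.04700568e-02, -1.82707366e-01, -1.24757400e-01, -4.56868966e-05,
       -6.00289780e-02, -5.49078372e-02]), 'effort': array([ 2.69816344e-03, -6.13624191e+01, -2.58609152e+01,  6.94494392e-02,
        4.69990948e-02, -8.14737461e-06]), 'position': array([0.22926951, 0.58118634, 0.19141972]), 'orientation': array([-1.79943982e+02, -5.86451926e-03,  1.58467728e+02]), 'wrist_force': array([-0.79976223, -0.84964603,  0.7700521 ]), 'ft_torque': array([-0.01495193, -0.03701618,  0.02131488]), 'finger_force': 0.0, 'width': 0.09521702258619391}
```

View pics/scene1.png

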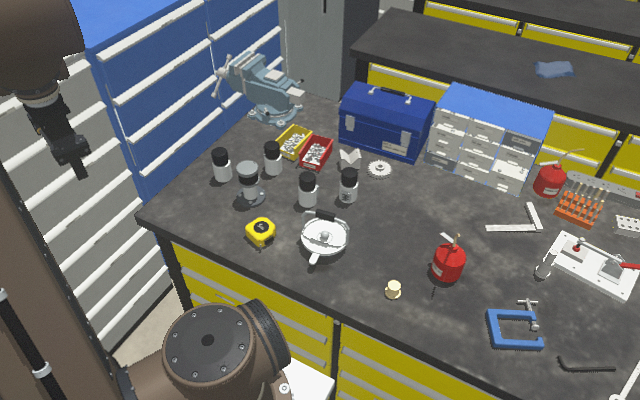

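View pics/top1.png

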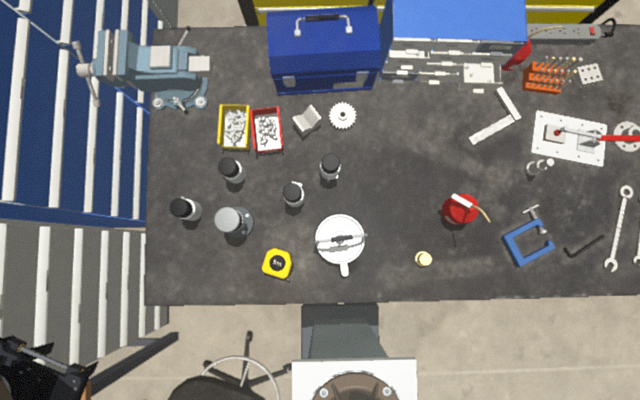

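The scene shows four canister look-alikes. The rightmost is at scene (348,185) and top (330,165). The reader is at top (233,221), to the left, and the dish is at top (341,240) with its nose pointing down to (344,272). The tape is at top (277,263), the bushing at (424,258) and the oil can at (460,208).

```bash
python3 - <<'E'
from h import *
def circ(P):
    A=np.c_[2*P[:,:2],np.ones(len(P))]; s=np.linalg.lstsq(A,(P[:,:2]**2).sum(1),rcond=None)[0]; return s[:2],np.sqrt(s[2]+s[0]**2+s[1]**2)
D={n:np.load(n+"1.npz")["W"] for n in("scene","top")}
T=D["top"]
boxes={"can":(130,195,308,355),"reader":(195,250,205,265),"can2":(170,215,275,310),"dish":(205,285,305,375),"tape":(240,290,255,300),"bush":(245,272,410,440)}
for k,(a,b,c,d) in boxes.items():
    P=T[a:b,c:d].reshape(-1,3);P=P[np.isfinite(P[:,2])]
    print(k,"bench z",np.median(P[P[:,2]<.015,2]).round(4),"zmax",P[:,2].max().round(4))
    z=P[:,2].max(); Q=P[P[:,2]>z-.008]; print("  top mean",Q.mean(0).round(4),"mid bbox",((Q.max(0)+Q.min(0))/2).round(4),"ext",np.ptp(Q,axis=0).round(4),len(Q))
    if k in("can","reader","can2"):
      for n,W in D.items():
        c0=Q[:,:2].mean(0)
        A=W.reshape(-1,3);A=A[np.isfinite(A[:,2])]; A=A[np.hypot(*(A[:,:2]-c0).T)<.05]
        for lo,hi in((.07,.092),(.015,.05),(.097,.13)):
            S=A[(A[:,2]>lo)&(A[:,2]<hi)]
            if len(S)>8: print("  ",n,lo,"circ",*[np.round(x,4) for x in circ(S)],len(S))
# dish
P=T[200:290,300:380].reshape(-1,3);P=P[np.isfinite(P[:,2])]
H=P[P[:,2]>.105]; m=H.mean(0);u,s,v=np.linalg.svd(H[:,:2]-m[:2]);print("handle",((H.max(0)+H.min(0))/2).round(4),m.round(4),"dir",v[0],np.ptp((H[:,:2]-m[:2])@v.T,axis=0),len(H))
Rm=P[(P[:,2]>.032)&(P[:,2]<.041)];print("rim",*circ(Rm),len(Rm))
N=P[(P[:,2]>.02)&(P[:,2]<.036)];c=circ(Rm)[0];r=np.hypot(*(N[:,:2]-c).T);N=N[r>.07];print("nose",N.mean(0),len(N),np.hypot(*(N[:,:2]-c).T).max(),np.degrees(np.arctan2(*(N.mean(0)[:2]-c)[::-1])))
S=D["scene"]; S=S.reshape(-1,3);S=S[np.isfinite(S[:,2])]
g=S[(np.hypot(*(S[:,:2]-c).T)<.06)&(S[:,2]>.1)];print("handle scene",g.mean(0),((g.max(0)+g.min(0))/2),np.ptp(g,axis=0),len(g))
# plate, scene cam
W=D["scene"]
for name in("can",):
    a,b,cc,d=boxes["can"];q=T[a:b,cc:d].reshape(-1,3);q=q[np.nan_to_num(q[:,2])>.09];c0=q[:,:2].mean(0)
    for n,W in D.items():
        A=W.reshape(-1,3);A=A[np.isfinite(A[:,2])];A=A[(A[:,2]>.012)&(A[:,2]<.05)];r=np.hypot(*(A[:,:2]-c0).T)
        B=A[(r<.042)];rr=np.hypot(*(B[:,:2]-c0).T);an=np.degrees(np.arctan2(B[:,1]-c0[1],B[:,0]-c0[0]))%360
        h=[(int(t),round(float(np.median(rr[(an>=t)&(an<t+10)])),4),int(((an>=t)&(an<t+10)).sum())) for t in range(0,360,10) if ((an>=t)&(an<t+10)).sum()>2]
        print(n,c0,h)
for n,(a,b,x,y,k) in {"scene":(155,215,320,380,8),"top":(145,195,300,360,8)}.items():
    im=np.load(n+"1.npz")["im"][a:b,x:y]; cv2.imwrite(f"pics/{n}can.png",cv2.resize(im[...,::-1],None,fx=k,fy=k,interpolation=cv2.INTER_CUBIC))
E
```

```text
can bench z -0.0 zmax 0.1048
  top mean [0.6451 0.0519 0.0998] mid bbox [0.6457 0.0516 0.1008] ext [0.0425 0.0412 0.0079] 244
   scene 0.07 circ [0.6413 0.0542] 0.0203 87
   scene 0.015 circ [0.6323 0.0525] 0.0217 177
   scene 0.097 circ [0.6414 0.0544] 0.0158 135
   top 0.07 circ [0.6464 0.0518] 0.0227 36
   top 0.015 circ [0.6343 0.0514] 0.021 76
   top 0.097 circ [0.6451 0.0519] 0.0153 241
reader bench z 0.0001 zmax 0.1222
  top mean [0.5095 0.2962 0.1176] mid bbox [0.5098 0.2966 0.1182] ext [0.0564 0.0581 0.008 ] 502
   scene 0.07 circ [0.507  0.2991] 0.0269 134
   scene 0.015 circ [0.5065 0.2987] 0.02 134
   scene 0.097 circ [0.5041 0.2969] 0.0221 340
   top 0.07 circ [0.5095 0.297 ] 0.028 77
   top 0.015 circ [0.4986 0.244 ] 0.0372 10
   top 0.097 circ [0.5094 0.2958] 0.0212 525
can2 bench z -0.0002 zmax 0.1038
  top mean [0.574  0.1454 0.0995] mid bbox [0.5735 0.145  0.0998] ext [0.0436 0.0431 0.008 ] 261
   scene 0.07 circ [0.5699 0.1477] 0.02 90
   scene 0.015 circ [0.5752 0.1496] 0.0282 187
   scene 0.097 circ [0.5707 0.1477] 0.0156 135
   top 0.07 circ [0.5741 0.1457] 0.02
[... 687 characters left out ...]
4] 55 0.13920995830368593 -175.77655812450126
handle scene [0.4565433  0.03164973 0.11275124] [0.45818658 0.03311748 0.11297415] [0.02297508 0.10871429 0.02548921] 258
scene [0.64452933 0.05215917] [(120, 0.0285, 7), (130, 0.0288, 4), (140, 0.029, 7), (160, 0.0357, 17), (170, 0.0346, 21), (180, 0.034, 20), (190, 0.0333, 23), (200, 0.0335, 20), (210, 0.0258, 14), (220, 0.0249, 11), (230, 0.0229, 12), (240, 0.023, 6), (250, 0.0221, 8), (260, 0.0228, 7), (270, 0.0222, 3)]
top [0.64452933 0.05215917] [(90, 0.0252, 3), (110, 0.0248, 3), (130, 0.0247, 3), (140, 0.0244, 3), (150, 0.025, 5), (160, 0.0294, 8), (170, 0.0326, 8), (180, 0.0323, 13), (190, 0.0298, 8), (200, 0.0324, 10), (210, 0.0302, 6)]
```

View pics/scenecan.png

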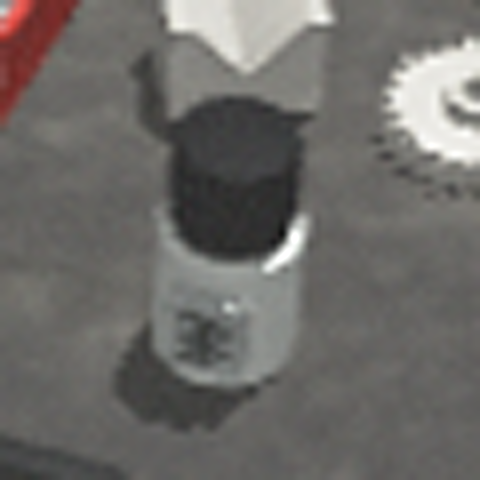

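step_arm(rows=[-0.5, -0.3, 0, 0, 0, 0, 0.8, -1, -0.585, 0, 0, 0, 0, 0.8, -1, -0.585, 0, 0, 0, 0, 0.8, -1, -0.585, 0, 0, 0, 0, 0.8, -1, -0.585, 0, 0, 0, 0, 0.8, -1, -0.585, 0, 0, 0, 0, 0.8, -1, -0.585, 0, 0, 0, 0, 0.8, -1, -0.585, 0, 0, 0, 0, 0.8, -1, -0.585, 0, 0, 0, 0, 0.8, -1, -0.585, 0, 0, 0, 0, 0.8, -1, -0.585, 0, 0, 0, 0, 0.8, -1, -0.585, 0, 0, 0, 0, 0.8])

```text
clock: 1.3
position: [0.3944, 0.3701, 0.1919]
orientation: [-180.0, -0.0, 158.5]
wrist_force: [0.7, 1.3, 0.6]
width: 0.0762
finger_force: 0.0
```

step_arm(rows=[-1, -0.585, 0, 0, 0, 0, 0.8, -1, -0.585, 0, 0, 0, 0, 0.8, -1, -0.585, 0, 0, 0, 0, 0.8, -1, -0.585, 0, 0, 0, 0, 0.8, -1, -0.585, 0, 0, 0, 0, 0.8, -1, -0.585, 0, 0, 0, 0, 0.8, -1, -0.585, 0, 0, 0, 0, 0.8, -1, -0.585, 0, 0, 0, 0, 0.8, -1, -0.585, 0, 0, 0, 0, 0.8, -1, -0.585, 0, 0, 0, 0, 0.8, -1, -0.585, 0, 0, 0, 0, 0.8, -1, -0.585, 0, 0, 0, 0, 0.8])

```text
clock: 2.5
position: [0.5658, 0.1514, 0.1918]
orientation: [-180.0, -0.0, 158.5]
wrist_force: [-0.6, -0.0, -0.7]
width: 0.0761
finger_force: 0.0
```

step_arm(rows=[-1, -0.585, 0, 0, 0, 0, 0.8, -1, -0.585, 0, 0, 0, 0, 0.8, -1, -0.585, 0, 0, 0, 0, 0.8, -1, -0.585, 0, 0, 0, 0, 0.8, -0.45, -0.25, 0, 0, 0, 0, 0.8, 0, 0, 0, 0, 0, 0, 0.8, 0, 0, 0, 0, 0, 0, 0.8])

```text
clock: 3.2
position: [0.6288, 0.0724, 0.1918]
orientation: [-180.0, -0.0, 158.5]
wrist_force: [0.7, -0.7, -0.7]
width: 0.0757
finger_force: 0.0
```

```bash
python3 - <<'E'
from h import *
for n,c0 in(("scene",(.6414,.0543)),("top",(.6455,.0520))):
    A=np.load(n+"1.npz")["W"].reshape(-1,3);A=A[np.isfinite(A[:,2])];c0=np.array(c0)
    B=A[(A[:,2]>.018)&(A[:,2]<.044)&(np.hypot(*(A[:,:2]-c0).T)<.06)]
    # template fit: residual to outline (26mm circle + plate 33 mm out, +-14) along yaw a and centre
    from scipy.optimize import minimize
    def res(p):
        a=p[2];d=B[:,:2]-p[:2];x=d@[np.cos(a),np.sin(a)];y=d@[-np.sin(a),np.cos(a)]
        r=np.minimum(abs(np.hypot(x,y)-.026),np.hypot(x-.033,np.maximum(abs(y)-.014,0)))
        r=np.minimum(r,np.hypot(np.maximum(abs(x-.029)-.004,0),abs(abs(y)-.014)))
        return np.minimum(r,.01)
    best=min((minimize(lambda p:res(p/[1,1,1]).sum(),[*c0,np.radians(t)],method="Nelder-Mead",options=dict(initial_simplex=[[*c0,np.radians(t)],[c0[0]+.004,c0[1],np.radians(t)],[c0[0],c0[1]+.004,np.radians(t)],[*c0,np.radians(t+8)]])) for t in range(150,225,8)),key=lambda s:s.fun)
    print(n,best.x[:2],np.degrees(best.x[2]),best.fun/len(B),len(B))
s=read_state();print(s["position"],s["orientation"],s["q"])
E
```

```text
scene [0.64307417 0.05516251] 190.4323896442144 0.0010021063427965917 118
top [0.64558205 0.05153081] 190.97636297048774 0.00033744473955224925 37
[0.62877649 0.07239443 0.19178937] [-1.79999965e+02 -3.53609948e-02  1.58456637e+02] [ 5.85230716e-01  2.88034901e+01  8.81224492e+01  1.48989995e-02
  6.31068309e+01 -6.78781498e+01]
```

step_arm(rows=[-0.53, -0.3, 0, 0, 0, 0, 0.8, -0.53, -0.31, 0, 0, 0, 0, 0.8, 0, 0, 0.8, 0, 0, 0, 0.8, 0, 0, 0.9, 0, 0, 0, 0.8, 0, 0, 0.9, 0, 0, 0, 0.8, 0, 0, 0.9, 0, 0, 0, 0.8, 0, 0, 0.9, 0, 0, 0, 0.8, 0, 0, 0.8, 0, 0, 0, 0.8, 0, 0, 0.6, 0, 0, 0, 0.8, 0, 0, 0.4, 0, 0, 0, 0.8, 0, 0, 0.2, 0, 0, 0, 0.8, 0, 0, 0, 0, 0, 0, 0.8])

```text
clock: 4.4
position: [0.6447, 0.053, 0.0638]
orientation: [180.0, -0.0, 158.5]
wrist_force: [0.4, 0.5, -0.0]
width: 0.0762
finger_force: 0.0
```

step_arm(rows=[0, 0, 0, 0, 0, 0, 0.6, 0, 0, 0, 0, 0, 0, 0.53, 0, 0, 0, 0, 0, 0, 0.5, 0, 0, 0, 0, 0, 0, 0.47, 0, 0, 0, 0, 0, 0, 0.44, 0, 0, 0, 0, 0, 0, 0.4, 0, 0, 0, 0, 0, 0, 0.4, 0, 0, 0, 0, 0, 0, 0.4], squeeze=15)

```text
clock: 5.2
position: [0.6447, 0.0529, 0.0641]
orientation: [180.0, 0.0, 158.5]
wrist_force: [-1.0, -1.5, 3.5]
width: 0.0432
finger_force: 15.0
```

step_arm(rows=[0, 0, 0, 0, 0, 0.5, 0.4, 0, 0, 0, 0, 0, 0.8, 0.4, 0, 0, 0, 0, 0, 0.8, 0.4, 0, 0, 0, 0, 0, 0.8, 0.4, 0, 0, 0, 0, 0, 0.8, 0.4, 0, 0, 0, 0, 0, 0.8, 0.4, 0, 0, 0, 0, 0, 0.8, 0.4, 0, 0, 0, 0, 0, 0.8, 0.4, 0, 0, 0, 0, 0, 0.8, 0.4, 0, 0, 0, 0, 0, 0.8, 0.4, 0, 0, 0, 0, 0, 0.8, 0.4, 0, 0, 0, 0, 0, 0.8, 0.4])

```text
clock: 6.4
position: [0.6453, 0.0535, 0.0641]
orientation: [179.9, -0.0, 105.0]
wrist_force: [0.9, 1.8, 0.4]
width: 0.0432
finger_force: 15.0
```

step_arm(rows=[0, 0, 0, 0, 0, 0.8, 0.4, 0, 0, 0, 0, 0, 0.8, 0.4, 0, 0, 0, 0, 0, 0.8, 0.4, 0, 0, 0, 0, 0, 0.7, 0.4, 0, 0, 0, 0, 0, 0, 0.4, 0, 0, 0, 0, 0, 0, 0.4])

```text
clock: 7.0
position: [0.6451, 0.0532, 0.0641]
orientation: [179.9, -0.0, 87.5]
wrist_force: [1.3, 1.1, 1.7]
width: 0.0434
finger_force: 15.0
```

```bash
python3 - <<'E'
from h import *
s=read_state();print(s["position"],s["orientation"],s["q"],s["width"],s["wrist_force"])
E
```

```text
[0.64508925 0.0532318  0.06406632] [ 1.79933274e+02 -1.97546290e-02  8.75418976e+01] [-1.13448392e+00  3.79036157e+01  9.28756002e+01  2.40698516e-02
  4.91536226e+01  1.30789816e+00] 0.04342383737088324 [1.32085624 1.14199202 1.65584508]
```

step_arm(rows=[0, 0, 0, 0, 0, 0, 0.5, 0, 0, 0, 0, 0, 0, 0.55, 0, 0, 0, 0, 0, 0, 0.65, 0, 0, 0, 0, 0, 0, 0.8, 0, 0, 0, 0, 0, 0, 0.8, 0, 0, -0.5, 0, 0, 0, 0.8, 0, 0, -1, 0, 0, 0, 0.8, 0, 0, -1, 0, 0, 0, 0.8, 0, 0, -1, 0, 0, 0, 0.8, 0, 0, -1, 0, 0, 0, 0.8, 0, 0, -1, 0, 0, 0, 0.8, 0, 0, -0.5, 0, 0, 0, 0.8])

```text
clock: 8.2
position: [0.6451, 0.0531, 0.1864]
orientation: [179.8, -0.0, 87.4]
wrist_force: [-0.5, -0.2, -0.9]
width: 0.0758
finger_force: 0.0
```

step_arm(rows=[0.5, -0.85, 0, 0, 0, 0, 0.8, 0.5, -0.85, 0, 0, 0, 0, 0.8, 0.5, -0.85, 0, 0, 0, 0, 0.8, 0.5, -0.85, 0, 0, 0, 0, 0.8, 0.5, -0.85, 0, 0, 0, 0, 0.8, 0.5, -0.85, 0, 0, 0, 0, 0.8, 0.5, -0.85, 0, 0, 0, 0, 0.8, 0.5, -0.85, 0, 0, 0, 0, 0.8, 0.5, -0.85, 0, 0, 0, 0, 0.8, 0.5, -0.85, 0, 0, 0, 0, 0.8, 0, 0, 0, 0, 0, 0, 0.8, 0, 0, 0, 0, 0, 0, 0.8])

```text
clock: 9.4
position: [0.4794, 0.1609, 0.1842]
orientation: [180.0, -0.0, 87.5]
wrist_force: [-0.1, -1.0, -1.0]
width: 0.0763
finger_force: 0.0
```

```bash
cat > fit.py <<'E'
from h import *
from scipy.optimize import minimize
def canfit(W,c0,angs):
    A=W.reshape(-1,3);A=A[np.isfinite(A[:,2])];c0=np.array(c0)
    B=A[(A[:,2]>.018)&(A[:,2]<.044)&(np.hypot(*(A[:,:2]-c0).T)<.05)]
    def res(p):
        a=p[2];d=B[:,:2]-p[:2];x=d@[np.cos(a),np.sin(a)];y=d@[-np.sin(a),np.cos(a)]
        r=np.minimum(abs(np.hypot(x,y)-.026),np.hypot(x-.033,np.maximum(abs(y)-.014,0)))
        r=np.minimum(r,np.hypot(np.maximum(abs(x-.029)-.004,0),abs(abs(y)-.014)))
        return np.minimum(r,.01).sum()
    out=[]
    for t in angs:
        t=np.radians(t);s=[[*c0,t],[c0[0]+.004,c0[1],t],[c0[0],c0[1]+.004,t],[*c0,t+.14]]
        out.append(minimize(res,s[0],method="Nelder-Mead",options=dict(initial_simplex=s)))
    b=min(out,key=lambda s:s.fun);return b.x[:2],np.degrees(b.x[2])%360,b.fun/len(B),len(B)
E
python3 - <<'E'
from fit import *
tiles=[]
for n,(a,b,x,y) in {"scene":(155,215,320,380),"top":(145,195,300,350)}.items():
    c,W=shot(n,n+"2.png");np.savez(n+"2.npz",W=W,im=c["image"])
    print(n,canfit(W,(.6435,.0535),range(80,165,8)))
    A=W.reshape(-1,3);A=A[np.isfinite(A[:,2])];q=A[(np.hypot(*(A[:,:2]-[.6435,.0535]).T)<.035)&(A[:,2]>.09)];print("cap",q.mean(0))
    tiles.append(cv2.resize(c["image"][a:b,x:y,::-1],(400,400),interpolation=cv2.INTER_CUBIC))
    d=A[(np.hypot(*(A[:,:2]-[.46,.032]).T)<.12)]
    k=d[(d[:,2]>.113)&(np.hypot(*(d[:,:2]-[.46,.032]).T)<.035)]; print("block",k.mean(0),np.linalg.svd(k[:,:2]-k[:,:2].mean(0))[2][0],len(k))
    h=d[(d[:,2]>.1)&(np.hypot(*(d[:,:2]-[.46,.032]).T)<.07)]
    print(" bridge",(h.max(0)+h.min(0))/2,np.linalg.svd(h[:,:2]-h[:,:2].mean(0))[2][0],np.ptp(h,axis=0))
    # nose
    for cc in [k.mean(0)[:2]]:
        r=np.hypot(*(d[:,:2]-cc).T); N=d[(d[:,2]>.018)&(d[:,2]<.036)&(r>.073)&(r<.11)&(abs(d[:,1]-.03)<.03)&(d[:,0]<cc[0])]; v=N.mean(0)[:2]-cc
        print(" nose",len(N),N.mean(0),np.degrees(np.arctan2(v[1],v[0]))%360,np.hypot(*(N[:,:2]-cc).T).max())
cv2.imwrite("pics/can2.png",np.hstack(tiles))
s=read_state();print(s["position"],s["orientation"],s["q"])
E
```

```text
scene (array([0.6434223 , 0.05645308]), np.float64(121.51385269071102), np.float64(0.0011928887974050433), 136)
cap [0.6386423  0.05418195 0.09864718]
block [0.45729474 0.03117999 0.12002827] [ 0.11744706 -0.99307915] 117
 bridge [0.45306118 0.03880098 0.33826788] [ 0.08890595 -0.99604003] [0.06726016 0.12328184 0.47649028]
 nose 48 [0.37472094 0.02188355 0.03230107] 186.42350601436323 0.09413263056681956
top (array([0.6456462 , 0.05321018]), np.float64(121.27067262456427), np.float64(0.0002743149473207017), 43)
cap [0.64435597 0.05303918 0.09917649]
block [0.46147279 0.03114842 0.12153173] [-0.11641622  0.99320051] 116
 bridge [0.45285292 0.03873288 0.33951076] [ 0.16798864 -0.98578893] [0.07496056 0.12503685 0.47853161]
 nose 55 [0.37921439 0.02013803 0.03239801] 187.6237999394387 0.0951543189227598
[0.47985309 0.16045671 0.18399562] [ 1.79969303e+02 -6.03371591e-03  8.74170201e+01] [ 1.10063175e+01  1.90148909e+01  1.06330153e+02 -1.65290187e-03
  5.46237013e+01  1.35902556e+01]
```

View pics/can2.png

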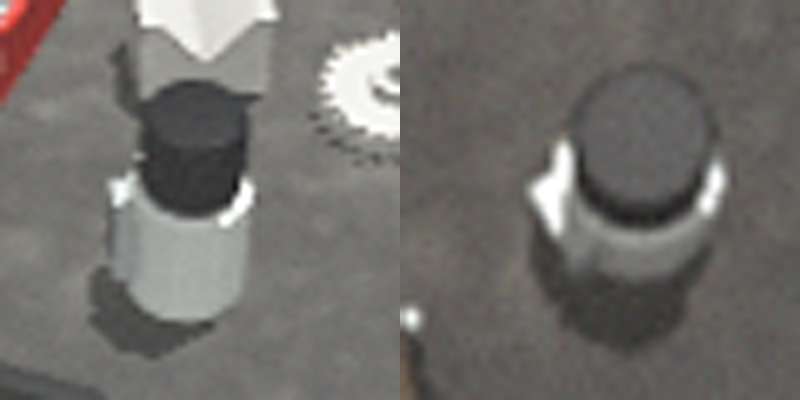

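View pics/top2.png

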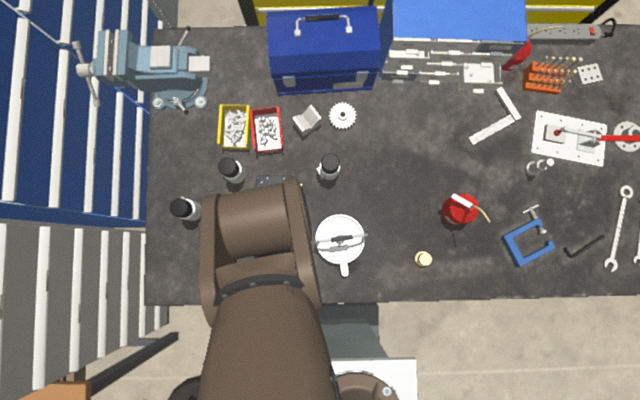

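The crops show the canister upright with its plate on its left side, at about 121° against 119° wanted, so it is well within tolerance. The dish, tape, bushing and oil can are unmoved. Next I go above the handle.

step_arm(rows=[-0.5, -0.07, 0, 0, 0, 0, 0.8, -0.8, -0.08, 0, 0, 0, -0.2, 0.7, -0.8, -0.08, 0, 0, 0, -0.2, 0.6, -0.8, -0.08, 0, 0, 0, -0.2, 0.5, -0.8, -0.08, 0, 0, 0, -0.2, 0.4, -0.8, -0.08, 0, 0, 0, -0.2, 0.4, -0.8, -0.08, 0, 0, 0, -0.2, 0.4, -0.8, -0.08, 0, 0, 0, -0.2, 0.4, -0.4, 0, 0, 0, 0, -0.22, 0.4, 0, 0, 0, 0, 0, 0, 0.4, 0, 0, 0, 0, 0, 0, 0.4])

```text
clock: 10.6
position: [0.4687, 0.0302, 0.1839]
orientation: [-180.0, -0.0, 96.6]
wrist_force: [-0.7, -0.0, -1.1]
width: 0.038
finger_force: 0.0
```

step_arm(rows=[0.05, -0.25, 0, 0, 0, 0, 0.4, 0.05, -0.2, 0, 0, 0, 0, 0.4, 0, 0, 0.5, 0, 0, 0, 0.4, 0, 0, 0.7, 0, 0, 0, 0.4, 0, 0, 0.7, 0, 0, 0, 0.4, 0, 0, 0.7, 0, 0, 0, 0.4, 0, 0, 0.7, 0, 0, 0, 0.4, 0, 0, 0.6, 0, 0, 0, 0.4, 0, 0, 0.45, 0, 0, 0, 0.4, 0, 0, 0.3, 0, 0, 0, 0.4, 0, 0, 0, 0, 0, 0, 0.4, 0, 0, 0, 0, 0, 0, 0.3])

```text
clock: 11.8
position: [0.4596, 0.0316, 0.0911]
orientation: [180.0, -0.0, 96.7]
wrist_force: [-0.2, -0.2, 0.5]
width: 0.0344
finger_force: 0.0
```

step_arm(rows=[0, 0, 0, 0, 0, 0, 0.26, 0, 0, 0, 0, 0, 0, 0.23, 0, 0, 0, 0, 0, 0, 0.21, 0, 0, 0, 0, 0, 0, 0.19, 0, 0, 0, 0, 0, 0, 0.175, 0, 0, 0, 0, 0, 0, 0.16, 0, 0, 0, 0, 0, 0, 0.145, 0, 0, 0, 0, 0, 0, 0.13, 0, 0, 0, 0, 0, 0, 0.12, 0, 0, 0, 0, 0, 0, 0.11, 0, 0, 0, 0, 0, 0, 0.1, 0, 0, 0, 0, 0, 0, 0.08], squeeze=10)

```text
clock: 13.0
position: [0.4599, 0.0315, 0.0911]
orientation: [179.9, 0.0, 96.7]
wrist_force: [3.1, -0.1, 3.7]
width: 0.0117
finger_force: 10.0
```

step_arm(rows=[0, 0, 0, 0, 0, 0, 0.05, 0, 0, 0, 0, 0, 0, 0.02, 0, 0, 0, 0, 0, 0, 0, 0, 0, 0, 0, 0, 0, 0], squeeze=40)

```text
clock: 13.4
position: [0.4599, 0.0315, 0.0911]
orientation: [179.9, 0.0, 96.7]
wrist_force: [3.7, 0.2, 6.3]
width: 0.0116
finger_force: 40.0
```

step_arm(rows=[0, 0, -0.05, 0, 0, 0, 0, 0, 0, -0.1, 0, 0, 0, 0, 0, 0, -0.2, 0, 0, 0, 0, 0, 0, -0.3, 0, 0, 0, 0, 0, 0, -0.35, 0, 0, 0, 0, 0, 0, -0.4, 0, 0, 0, 0, 0, 0, -0.4, 0, 0, 0, 0, 0, 0, -0.4, 0, 0, 0, 0, 0, 0, -0.35, 0, 0, 0, 0, 0, 0, -0.25, 0, 0, 0, 0, 0, 0, -0.15, 0, 0, 0, 0, 0, 0, -0.05, 0, 0, 0, 0])

```text
clock: 14.6
position: [0.4596, 0.0316, 0.1512]
orientation: [180.0, -0.0, 96.7]
wrist_force: [-0.2, 0.4, -4.8]
width: 0.0118
finger_force: 40.0
```

step_arm(rows=[0, 0, 0, 0, 0, 0, 0, 0, 0, 0, 0, 0, 0, 0, 0, 0, 0, 0, 0, 0, 0, 0, 0, 0, 0, 0, 0, 0])

```text
clock: 15.0
position: [0.4594, 0.0316, 0.1507]
orientation: [-180.0, -0.0, 96.7]
wrist_force: [0.3, -0.3, -3.5]
width: 0.0117
finger_force: 40.0
```

```bash
python3 - <<'E'
from h import *
c,W=shot("scene");cv2.imwrite("pics/lift.png",cv2.resize(c["image"][170:290,240:400,::-1],(800,600),interpolation=cv2.INTER_CUBIC))
E
```

```text
(no output)
```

View pics/lift.png

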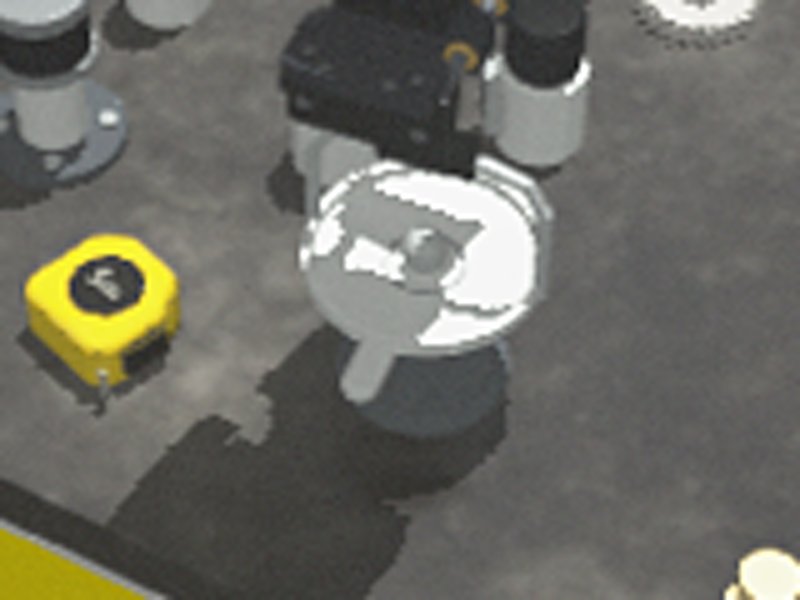

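The dish is lifted and level, with its nose at (365,375) and the ball centred at (427,250). Now the level turn.

step_arm(rows=[0, 0, 0, 0, 0, 0.1, 0, 0, 0, 0, 0, 0, 0.2, 0, 0, 0, 0, 0, 0, 0.3, 0, 0, 0, 0, 0, 0, 0.4, 0, 0, 0, 0, 0, 0, 0.5, 0, 0, 0, 0, 0, 0, 0.5, 0, 0, 0, 0, 0, 0, 0.5, 0, 0, 0, 0, 0, 0, 0.5, 0, 0, 0, 0, 0, 0, 0.5, 0, 0, 0, 0, 0, 0, 0.5, 0, 0, 0, 0, 0, 0, 0.5, 0, 0, 0, 0, 0, 0, 0.5, 0])

```text
clock: 16.25
position: [0.4595, 0.0316, 0.151]
orientation: [180.0, -0.0, 67.9]
wrist_force: [-0.1, 0.2, -4.4]
width: 0.0116
finger_force: 40.0
```

step_arm(rows=[0, 0, 0, 0, 0, 0.5, 0, 0, 0, 0, 0, 0, 0.5, 0, 0, 0, 0, 0, 0, 0.5, 0, 0, 0, 0, 0, 0, 0.5, 0, 0, 0, 0, 0, 0, 0.5, 0, 0, 0, 0, 0, 0, 0.5, 0, 0, 0, 0, 0, 0, 0.5, 0, 0, 0, 0, 0, 0, 0.5, 0, 0, 0, 0, 0, 0, 0.5, 0, 0, 0, 0, 0, 0, 0.5, 0, 0, 0, 0, 0, 0, 0.5, 0, 0, 0, 0, 0, 0, 0.5, 0])

```text
clock: 17.45
position: [0.4595, 0.0316, 0.1509]
orientation: [-180.0, -0.0, 33.5]
wrist_force: [0.4, 0.6, -3.9]
width: 0.0118
finger_force: 40.0
```

step_arm(rows=[0, 0, 0, 0, 0, 0.5, 0, 0, 0, 0, 0, 0, 0.5, 0, 0, 0, 0, 0, 0, 0.5, 0, 0, 0, 0, 0, 0, 0.5, 0, 0, 0, 0, 0, 0, 0.5, 0, 0, 0, 0, 0, 0, 0.5, 0, 0, 0, 0, 0, 0, 0.5, 0, 0, 0, 0, 0, 0, 0.5, 0, 0, 0, 0, 0, 0, 0.5, 0, 0, 0, 0, 0, 0, 0.5, 0, 0, 0, 0, 0, 0, 0.5, 0, 0, 0, 0, 0, 0, 0.5, 0])

```text
clock: 18.65
position: [0.4595, 0.0315, 0.1509]
orientation: [-180.0, -0.0, -0.9]
wrist_force: [-0.5, -0.2, -3.5]
width: 0.0116
finger_force: 40.0
```

step_arm(rows=[0, 0, 0, 0, 0, 0.5, 0, 0, 0, 0, 0, 0, 0.4, 0, 0, 0, 0, 0, 0, 0.3, 0, 0, 0, 0, 0, 0, 0.25, 0, 0, 0, 0, 0, 0, 0.15, 0, 0, 0, 0, 0, 0, 0.1, 0, 0, 0, 0, 0, 0, 0, 0, 0, 0, 0, 0, 0, 0, 0, 0, 0, 0, 0, 0, 0, 0, 0, 0, 0, 0, 0, 0, 0, 0, 0, 0, 0, 0, 0, 0, 0, 0, 0, 0, 0, 0, 0])

```text
clock: 19.85
position: [0.4595, 0.0316, 0.1509]
orientation: [-180.0, -0.0, -10.4]
wrist_force: [0.1, 0.1, -4.1]
width: 0.0114
finger_force: 40.0
```

```bash
python3 - <<'E'
from fit import *
for n in("scene","top"):
    c,W=shot(n)
    if n=="scene": cv2.imwrite("pics/fin.png",cv2.resize(c["image"][150:290,220:407,::-1],(800,600),interpolation=cv2.INTER_CUBIC))
    A=W.reshape(-1,3);A=A[np.isfinite(A[:,2])];cc=np.array([.4595,.0315]);cc=cc+([-.002,.0] if n=="scene" else [.002,0])
    v=A[:,:2]-cc;r=np.hypot(*v.T);a=np.degrees(np.arctan2(v[:,1],v[:,0]))
    m=(r>.073)&(r<.098)&(A[:,2]>.075)&(A[:,2]<.1)&(abs(a-80)<50);print(n,"nose",m.sum(),A[m].mean(0) if m.any() else 0,np.median(a[m]))
    m=(r>.05)&(r<.066)&(A[:,2]>.08)&(A[:,2]<.106);Q=A[m];k=np.linalg.lstsq(np.c_[Q[:,:2]-cc,np.ones(len(Q))],Q[:,2],rcond=None)[0];print(" rim plane",k,len(Q))
    print(" can",canfit(W,(.6435,.0535),range(80,165,8)))
s=read_state();print(s["clock"],s["position"],s["orientation"],s["finger_force"],s["joint_velocities"])
E
```

```text
scene nose 47 [0.46960396 0.11495278 0.09255093] 81.75737194047427
 rim plane [-0.00849046 -0.01751704  0.09362539] 546
 can (array([0.64301696, 0.05669382]), np.float64(123.41751411002302), np.float64(0.0011020509620657995), 68)
top nose 0 0 nan
 rim plane [  6.99222685 399.75882654 -17.37893196] 5
 can (array([0.64566798, 0.05303536]), np.float64(120.51667527891927), np.float64(0.00023920181138233112), 45)
19.95 [0.45954033 0.03154858 0.15092628] [-1.79994159e+02 -3.23009785e-03 -1.04401715e+01] 39.98716056346893 [-0.07991418  0.0254747   0.0235339   0.02074931  0.03417651 -0.02053103]
  return _methods._mean(a, axis=axis, dtype=dtype,
  ret = ret.dtype.type(ret / rcount)
```

View pics/fin.png

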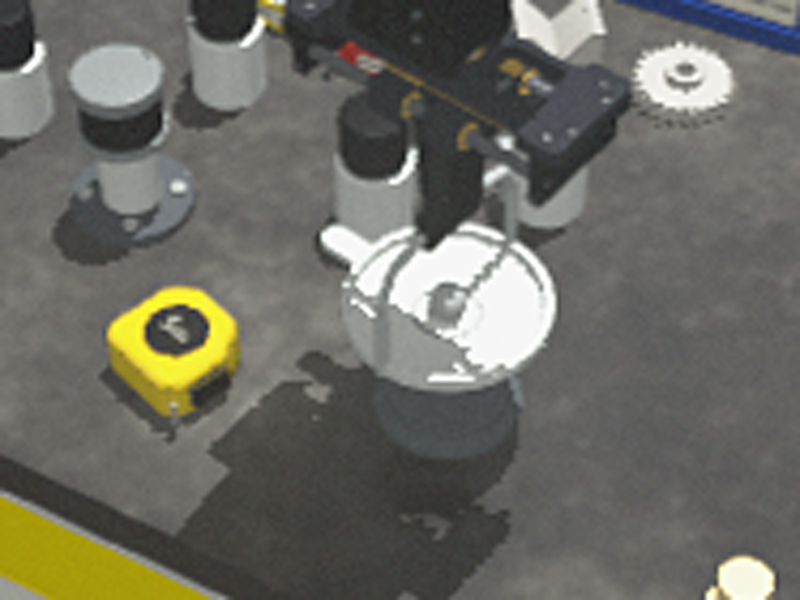

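The dish is held level with the ball centred at (447,303). Its nose at (340,240) points at the reader, measured at about 81° against 80° wanted. The canister is still in place.

```bash
python3 -c "from cell import sign_off; print(sign_off())"
```

```text
the job is handed in; nothing more can be done
None
```

The job is handed in, though the sign-off gave no verdict: the canister's code plate faces the reader (about 2° off), and the dish is held still and level about 60 mm above its pedestal, nose at the reader (about 1–2° off) and the ball centred.

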